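# Stack the ink tray on its lower tray

## Robot

A 6-joint arm with a two-finger parallel gripper is mounted at the origin on the work surface. World frame = base frame: x ahead of the robot, y to its left, z up, the work surface at z = 0. Lengths are in m, angles in rad, forces in N, time in s.
With the tool pointing down it reaches from about 0.4 to 0.825 m from the base axis. Payload 7 kg.
Tool frame: the origin (TCP) lies on the centre line of the jaws, within the pads' length; the fingertips stand 22 mm ahead of it and the grasp point (between the pads) lies 3 mm ahead of it; z points along the fingers, y is the line along which they close (so a half turn about z gives the same grasp; the last joint's range is limited). The gripper opens to 88 mm and grips with 3 to 60 N. Pads are 19 mm wide; open, the fingers measure 130 mm over their backs; the gripper's body (78 mm by 193 mm) begins 47 mm behind the grasp point.
Start: joints at [1.41, 0.359, 0.012, 0, -1.224, -0.288], TCP at [0.293, 0.608, 0.249] pointing down, gripper open.
Joint ranges: [-3.07, 3.07], [-1.43, 2.12], [-1.02, 1.25], [-3.03, 1.67], [-3.05, -0], [-3.03, 3.03]. Speed limits (rad/s): [2.39, 2.39, 3.01, 3.14, 3.14, 3.14].

## Interface

Orientations are given as [roll, pitch, yaw] about the fixed x, y, z axes, in that order (R = Rz(yaw) Ry(pitch) Rx(roll)).
In Python, from station import monitor, viewer, order gives the robot as it stands. The module is installed in compiled form; this text tells all that it offers.
- The arm moves only by the tool servo_tool, never from a script. Its argument "targets" is a list of rows, each an object with "angular": the turn, a rotation vector about the tool's x, y, z in degrees, a list of three; "xyz": the shift along the tool's x, y, z in cm, a list of three; "claw": the finger opening in cm, from 0 to 8.76. A call has 1 to 20 rows; each row shifts and turns the commanded pose from where the row before left it, along the tool's axes as they then stand; what a row does not reach is not made up. A row lasts 1/10 s, in which the tool goes at most 50 mm and 8.59 degrees, less where a joint would pass 70% of its speed; a pose out of reach is approached as far as the arm can. A call is refused whole if a number of a shift passes 5 or a number of a turn 8.59, either way. A call with a gripper value outside its range is refused whole. The fingers move at their own pace and stop on an object; "force" is the grip in N (left out, the last holds). Time passes only in rows, so rows that do not move let the fingers close. It gives the time, the measured TCP pose, the force, the opening and the grip force at its end, in the units of the state.
- monitor.get_state(): the state, without advancing time (a new reading comes with each control period).
- viewer.grab_frame(name): name is "side" or "top" or "wrist"; returns a dict with "color" (400x640x3 uint8, blue, green, red), "fovy" (degrees; the focal length in pixels is half the picture's height over the tangent of half this angle, whatever the lens; pixels are square), "cx", "cy" (the principal point, pixels), "R" (3x3) and "t" (3): a world point X has camera coordinates R X + t. Camera axes: x right, y down, z forward; pixel columns grow to the right and rows downward; lengths in m; the calibration is good to about 2 mm. A picture is of the moment at which its call begins. There is no depth.
- order.job_done(): hands the job in; it is judged then, once.
The state is a dict: "t": time; "q": joint angles; "qd": joint speeds; "joint_efforts": joint torques, N m; "eef_pos": TCP position; "ee_rot": TCP orientation; "force": force on the tool from outside, world axes, zero at the start; "moment": the same for the moment, N m; "width": finger opening in m; "gripper_force": force on a finger pad.
Only numpy, scipy, OpenCV 4.12 (cv2) and the standard library are available. Lean on these libraries where they do the work, as an engineer would, in place of code of your own. Each camera call takes 0.05 s, during which the arm holds its last target. There are 200 camera calls.

## Task

Lift the loose ink tray by its carrying bar and stack it on the lower tray that stands on the rubber mat, so that all four corner lugs sit fully home in the corner sockets. The lower tray is not exactly where the mat says, so feel for the sockets with a light hand, never bearing down hard, and keep hold of the bar until the tray is home, then let go. Keep the tray level with its two pots standing in it, and leave the other things on the desk where they are.

Things in the scene. Friction and masses are not known exactly. Their poses are not given: they have to be found in the camera images.
- tray_grip (a point): Loose white upper tray, 120 mm (its x) by 170 mm (its y), 0.3 to 0.45 kg plus two 60 g pots. The point is the centre of its carrying bar, over the tray's centre, 80 mm above the underside of its feet. The bar runs along the tray's y: 16 mm thick (x), 96 mm long, 20 mm tall (70 to 90 mm above the feet); take it from above across the 16 mm. z is up.
- tray: The upper tray: origin at its centre, at the underside of its feet; axes as tray_grip. The feet are four square lugs 11 x 11 mm, 10 mm long, under the corners at x = +-44, y = +-69 mm; it stands on them. Walls reach 41 mm, pots 53 mm above the feet. It fits the lower tray either way round (half a turn).
- mat: Dark rubber mat, 150 mm (x) by 200 mm (y), 2 mm thick, fixed on the desk; origin under its centre, on the desk. The white lower tray, 120 mm (x) by 170 mm (y), stands on it square to the mat, but its centre is off the mat's by up to 8 mm in x and, independently, in y, and is not reported. The mat grips it: it does not shift under side pushes of less than 60 N.
- post_level (a point): Point 62 mm above the mat's origin, level with the flat tops of the lower tray's four 32 x 32 mm corner posts (centres x = +-44, y = +-69 mm from the lower tray's centre). Each top has a central square socket 14.5 mm wide, 14 mm deep. Walls between posts reach 46 mm. tray_grip is 142 mm above the desk with the lugs on the post tops, 132 mm when home.
- pot_a_mid (a point): Middle (20 mm up) of a small capped ink pot, 38 mm across, 40 mm tall, 60 g, loose in a corner compartment of the upper tray, near x = 30, y = 55 mm of the tray.
- pot_b_mid (a point): Middle of the same kind of pot in the opposite corner compartment, near x = -30, y = -55 mm.
- drop_a_mid (a point): Bystander: pointed dropper bottle 32 mm across and 100 mm tall, standing between the two work places. Point half-way up.
- drop_b_mid (a point): Bystander: the same kind of dropper bottle, standing further out between the two work places. Point half-way up.
- drop_c_mid (a point): Bystander: the same kind of dropper bottle, beyond the trays. Point half-way up.
- ink_jar_mid (a point): Bystander: squat capped jar 56 mm across, 60 mm tall, beyond the trays. Point half-way up.
- dish_mid (a point): Bystander: open round dish 90 mm across, 30 mm tall, beyond the trays. Point half-way up.
- brush_mid (a point): Bystander: thin round artist's brush 170 mm long, 10 mm across, lying beyond the trays. Point half-way up.
Not all that is in view belongs to the job. Leave any turquoise look-alike of the part that bears pot_a_mid alone. What is shaped like the tray but green is not meant.

How it is judged:
On the way, in this order (a step that is already met when the one before it is completed fails the run):
1. the tray is lifted clear, its feet higher than the lower tray's posts (height (world z) of tray_grip above 0.1445 m and contact force between tray and the fingers above 0.5 N), for 0.1 s.
2. all lugs are home in the sockets while the tray is still held (height (world z) of tray_grip between 0.128 and 0.1345 m and horizontal distance between tray_grip and mat below 0.015 m and angle between tray_grip's own z axis and vertical below 0.025 rad and contact force between tray and the fingers above 0.5 N), for 0.1 s.
At the end, for the whole second after the job is handed in: Upper tray level (0.025 rad) and still, lugs home: tray_grip 128 to 134.5 mm above the desk, within 15 mm (level) of the mat's origin, x axes of tray and mat within 0.06 rad either way round; pots upright (0.2 rad), within 20 mm in x and y of (30, 55) and (-30, -55) mm of the tray (height (world z) of tray_grip between 0.128 and 0.1345 m and horizontal distance between tray_grip and mat below 0.015 m and angle between tray_grip's own z axis and vertical below 0.025 rad and angle between the x axis of tray_grip and the x axis of mat, either way round below 0.06 rad and linear speed of tray below 0.02 m/s and x of pot_a_mid in the frame of tray between 0.01 and 0.05 m and y of pot_a_mid in the frame of tray between 0.035 and 0.075 m and angle between each of pot_a_mid, pot_b_mid's own z axis and vertical below 0.2 rad and x of pot_b_mid in the frame of tray between -0.05 and -0.01 m and y of pot_b_mid in the frame of tray between -0.075 and -0.035 m); the robot touches nothing.
It fails at once if the upper tray is pressed on the lower tray or its mat with more than 30 N (contact force between tray and mat above 30 N).
It fails at once if the upper tray tips more than about 20 degrees (angle between tray_grip's own z axis and vertical above 0.35 rad).
It fails at once if a bottle, jar, dish or brush is moved more than 30 mm (distance of any of drop_a_mid, drop_b_mid, drop_c_mid, ink_jar_mid, dish_mid, brush_mid from where it was at the start of the episode above 0.03 m).
It also fails if it takes over 72 s, if anything falls off the work surface, if the arm or the gripper's body presses on something with over 40 N, if the wrist force passes 120 N, or if a joint passes its speed limit or range.

## Working session

There is one attempt and no reset: what is moved stays moved. The work goes in short steps, Python scripts to look and compute and a tool call to move; the robot and the scene stay as the last step left them, time stands still between calls to the robot, and variables do not carry over. Pictures are saved under pics/ and viewed, at most 10 in all, crops included, and the job is handed in when it is done.

Besides the shell and the picture viewer there is one more tool, called as a command line: name --argument value ..., lists and objects as JSON in quotes. servo_tool: Moves the arm, as the interface text tells. Its arguments: {"type":"object","properties":{"targets":{"type":"array"},"force":{"type":"number"}},"required":["targets"]}

```bash
mkdir -p pics; cat >h.py <<'E'
import numpy as np,cv2,json,pickle
from station import monitor,viewer,order
def grab(n,tag):
    f=viewer.grab_frame(n); cv2.imwrite(f'pics/{tag}.png',f['color']); pickle.dump(f,open(f'pics/{tag}.pkl','wb')); return f
def load(tag): return pickle.load(open(f'pics/{tag}.pkl','rb'))
def ray(f,u,v):
    F=200/np.tan(np.radians(f['fovy'])/2)
    R=np.array(f['R']);t=np.array(f['t'])
    d=R.T@np.array([(u-f['cx'])/F,(v-f['cy'])/F,1]); return -R.T@t,d/np.linalg.norm(d)
def onz(f,u,v,z):
    o,d=ray(f,u,v); return o+d*(z-o[2])/d[2]
def tri(*obs):
    A=np.zeros((3,3));b=np.zeros(3);L=[]
    for f,u,v in obs:
        o,d=ray(f,u,v);P=np.eye(3)-np.outer(d,d);A+=P;b+=P@o;L.append((o,d))
    X=np.linalg.solve(A,b); return X,[np.linalg.norm((np.eye(3)-np.outer(d,d))@(X-o)) for o,d in L]
def proj(f,X):
    F=200/np.tan(np.radians(f['fovy'])/2);c=np.array(f['R'])@X+np.array(f['t']);return F*c[0]/c[2]+f['cx'],F*c[1]/c[2]+f['cy']
E
python3 - <<'E'
from h import *
for n in('top','side','wrist'):
    f=grab(n,n+'0'); o,d=ray(f,320,200); print(n,f['fovy'],o.round(3),d.round(3))
s=monitor.get_state(); print({k:s[k] for k in('t','eef_pos','ee_rot','force','width')})
a=load('top0')['color'];b=load('side0')['color']
E
```

```text
top 52.56499867373512 [0.414 0.06  1.081] [ 0.188 -0.006 -0.982]
side 42.506726267436946 [0.441 0.897 1.106] [ 0.085 -0.633 -0.769]
wrist 67.97583227020353 [0.361 0.576 0.384] [-0.269  0.114 -0.956]
{'t': 0.15, 'eef_pos': array([0.29276264, 0.60783736, 0.24785734]), 'ee_rot': array([ 3.14036370e+00, -1.48900777e-04, -4.48862494e-01]), 'force': array([-0.8006577 , -0.31174808, -1.02738217]), 'width': 0.08756163730136077}
```

View pics/top0.png

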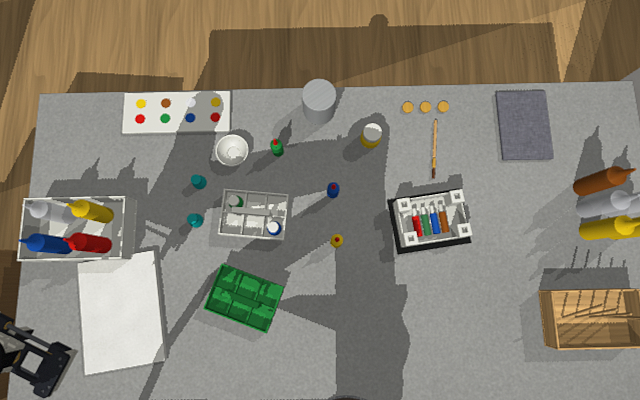

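View pics/side0.png

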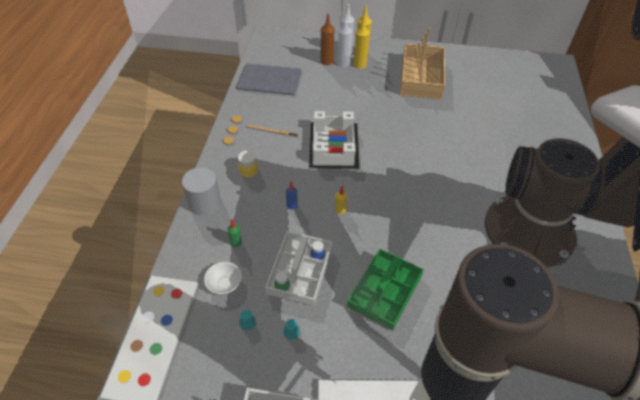

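Top: loose white tray with pots at (254,214), lower tray on dark mat at (432,220). Could be mistaken for it: the green tray (245,297), the white bottle box (75,228) and the lower tray itself. The turquoise pots (198,182) and (195,221) are look-alikes of the pots. In the side view the loose tray is at (300,267) and the lower tray at (334,142). I choose the white tray with the bar and two pots.

```bash
python3 - <<'E'
from h import *
a=load('top0')['color'];b=load('side0')['color']
def c(im,x,y,w,h): return cv2.resize(im[y:y+h,x:x+w],(400,300),interpolation=cv2.INTER_CUBIC)
r1=np.hstack([c(a,204,178,100,75),c(a,382,182,100,75)])
r2=np.hstack([c(b,250,224,100,75),c(b,284,104,100,75)])
cv2.imwrite('pics/crop0.png',np.vstack([r1,r2]))
E
```

```text
(no output)
```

View pics/crop0.png

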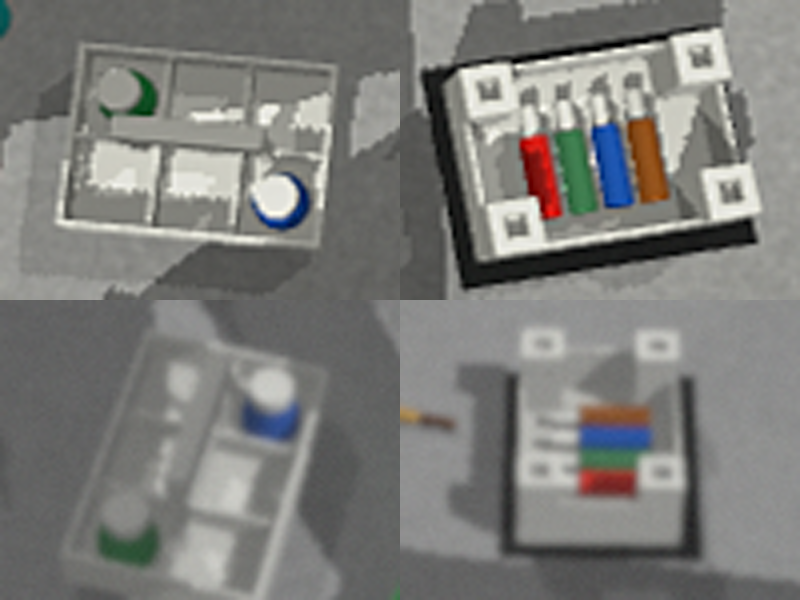

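Crop: the top-left panel shows the white tray with its bar, a green pot and a blue pot. The right panels show the lower tray with four sockets on the dark mat. Triangulating both.

```bash
python3 - <<'E'
from h import *
T=load('top0');S=load('side0')
up=[((82,45),(65,555)),((337,68),(150,335)),((320,246),(328,372)),((58,225),(262,600))]
P=[]
for (a,b),(c,d) in up:
    X,e=tri((T,204+a/4-.4,178+b/4-.4),(S,250+c/4-.4,224+(d-300)/4-.4));P.append(X);print(X.round(4),np.round(e,4))
P=np.array(P);print('tray c',P.mean(0));
Q=[]
tp=[onz(T,204+a/4-.4,178+b/4-.4,.041)for (a,b),_ in up];tp=np.array(tp);print('toponly',tp.mean(0),'sizes',np.linalg.norm(tp[0]-tp[1]),np.linalg.norm(tp[1]-tp[2]))
v=(tp[1]+tp[2]-tp[0]-tp[3]);print('long yaw',np.degrees(np.arctan2(v[1],v[0])))
lo=[((489,92),(540,470)),((701,58),(543,344)),((730,192),(658,346)),((517,228),(661,472))]
for (a,b),(c,d) in lo:
    X,e=tri((T,382+(a-400)/4-.4,182+b/4-.4),(S,284+(c)/4-100-.4,104+(d-300)/4-.4));Q.append(X);print(X.round(4),np.round(e,4))
Q=np.array(Q);print('low c',Q.mean(0))
tp=np.array([onz(T,382+(a-400)/4-.4,182+b/4-.4,.062)for (a,b),_ in lo]);print('toponly',tp.mean(0),np.linalg.norm(tp[0]-tp[1]),np.linalg.norm(tp[1]-tp[2]))
v=(tp[1]+tp[2]-tp[0]-tp[3]);print('long yaw',np.degrees(np.arctan2(v[1],v[0])))
m=np.array([onz(T,382+(a-400)/4-.4,182+b/4-.4,.002)for a,b in((422,72),(720,28),(757,240),(466,287))]);print('mat',m.mean(0),np.linalg.norm(m[0]-m[3]),np.linalg.norm(m[3]-m[2]))
for n,u,v in(('red/blue',333,190),('yellow',336,240),('green',277,148)):print(n,onz(T,u,v,.05))
# bar top ends
for z in(.09,):print('bar', onz(T,204+112/4-.4,178+128/4-.4,z),onz(T,204+267/4-.4,178+138/4-.4,z))
for c,d in((213,355),(165,520)):print('barS',onz(S,250+c/4-.4,224+(d-300)/4-.4,.09))
E
```

```text
[0.646  0.3051 0.0422] [0.0014 0.0014]
[0.6276 0.138  0.0392] [0.0013 0.0013]
[0.5109 0.1498 0.0414] [0.0011 0.0011]
[0.527  0.3176 0.0455] [0.0018 0.0018]
tray c [0.57787121 0.22762269 0.04207128]
toponly [0.57939587 0.22793035 0.041     ] sizes 0.1686785571457096 0.11710569809580249
long yaw -96.20366820014908
[ 0.5907 -0.1588  0.0661] [0. 0.]
[ 0.6095 -0.2952  0.0658] [0.0001 0.0001]
[ 0.5228 -0.3058  0.0671] [0.0005 0.0005]
[ 0.5041 -0.1713  0.0657] [0.0003 0.0003]
low c [ 0.55675995 -0.23275872  0.06618244]
toponly [ 0.5574354  -0.23399489  0.062     ] 0.1381402068676834 0.0871835599869339
long yaw -81.9071709902965
mat [ 0.55705527 -0.23858337  0.002     ] 0.14695239164718632 0.19665978681481527
red/blue [0.63617056 0.01953972 0.05      ]
yellow [0.50589783 0.01562691 0.05      ]
green [0.75350621 0.16483033 0.05      ]
bar [0.58355026 0.27420525 0.09      ] [0.57508749 0.17795036 0.09      ]
barS [0.57698175 0.18287025 0.09      ]
barS [0.5841906  0.30057154 0.09      ]
```

servo_tool --targets '[{"angular": [0, 0, 7.05], "xyz": [0, 0, 0], "claw": 8.7}, {"angular": [0, 0, 7.05], "xyz": [0, 0, 0], "claw": 8.7}, {"angular": [0, 0, 7.05], "xyz": [0, 0, 0], "claw": 8.7}, {"angular": [0, 0, 7.05], "xyz": [0, 0, 0], "claw": 8.7}, {"angular": [0, 0, 7.05], "xyz": [0, 0, 0], "claw": 8.7}, {"angular": [0, 0, 7.05], "xyz": [0, 0, 0], "claw": 8.7}, {"angular": [0, 0, 7.05], "xyz": [0, 0, 0], "claw": 8.7}, {"angular": [0, 0, 7.05], "xyz": [0, 0, 0], "claw": 8.7}, {"angular": [0, 0, 7.05], "xyz": [0, 0, 0], "claw": 8.7}, {"angular": [0, 0, 7.05], "xyz": [0, 0, 0], "claw": 8.7}]'

```text
t: 1.15
eef_pos: [0.2928, 0.608, 0.2481]
ee_rot: [3.141, -0.001, -1.684]
force: [0.0, 0.4, -0.1]
width: 0.0868
gripper_force: 0.0
```

servo_tool --targets '[{"angular": [0, 0, 0], "xyz": [2.5, -2.3, 0], "claw": 8.7}, {"angular": [0, 0, 0], "xyz": [2.5, -2.3, 0], "claw": 8.7}, {"angular": [0, 0, 0], "xyz": [2.5, -2.3, 0], "claw": 8.7}, {"angular": [0, 0, 0], "xyz": [2.5, -2.3, 0], "claw": 8.7}, {"angular": [0, 0, 0], "xyz": [2.5, -2.3, 0], "claw": 8.7}, {"angular": [0, 0, 0], "xyz": [2.5, -2.3, 0], "claw": 8.7}, {"angular": [0, 0, 0], "xyz": [2.5, -2.3, 0], "claw": 8.7}, {"angular": [0, 0, 0], "xyz": [2.5, -2.3, 0], "claw": 8.7}, {"angular": [0, 0, 0], "xyz": [2.5, -2.3, 0], "claw": 8.7}, {"angular": [0, 0, 0], "xyz": [2.5, -2.3, 0], "claw": 8.7}, {"angular": [0, 0, 0], "xyz": [2.5, -2.3, 0], "claw": 8.7}, {"angular": [0, 0, 0], "xyz": [2.5, -2.3, 0], "claw": 8.7}, {"angular": [0, 0, 0], "xyz": [2.5, -2.3, 0], "claw": 8.7}, {"angular": [0, 0, 0], "xyz": [2.5, -2.3, 0], "claw": 8.7}, {"angular": [0, 0, 0], "xyz": [0, 0, 0], "claw": 8.7}, {"angular": [0, 0, 0], "xyz": [0, 0, 0], "claw": 8.7}]'

```text
t: 2.75
eef_pos: [0.5753, 0.2245, 0.2481]
ee_rot: [3.141, -0.0, -1.681]
force: [0.0, 0.7, -0.8]
width: 0.0872
gripper_force: 0.0
```

```bash
python3 - <<'E'
from h import *
f=grab('wrist','w1'); o,d=ray(f,320,200); print(o.round(3),d.round(3),np.array(f['R']).round(2))
cv2.imwrite('pics/w1b.png',cv2.resize(f['color'],(800,500)))
s=monitor.get_state(); print({k:s[k] for k in('t','eef_pos','ee_rot','force','q')})
E
```

```text
[0.566 0.149 0.384] [ 0.018  0.291 -0.956] [[-0.99  0.11  0.  ]
 [ 0.11  0.95  0.28]
 [ 0.03  0.28 -0.96]]
{'t': 2.8, 'eef_pos': array([0.57498154, 0.22518275, 0.24824225]), 'ee_rot': array([ 3.14109913e+00, -1.81828550e-04, -1.68004538e+00]), 'force': array([0.5175787 , 0.70017808, 0.13061949]), 'q': array([ 6.88966618e-01,  2.65524144e-01, -1.21527445e-01, -2.44552136e-04,
       -1.18421943e+00, -7.98123465e-01])}
```

View pics/w1b.png

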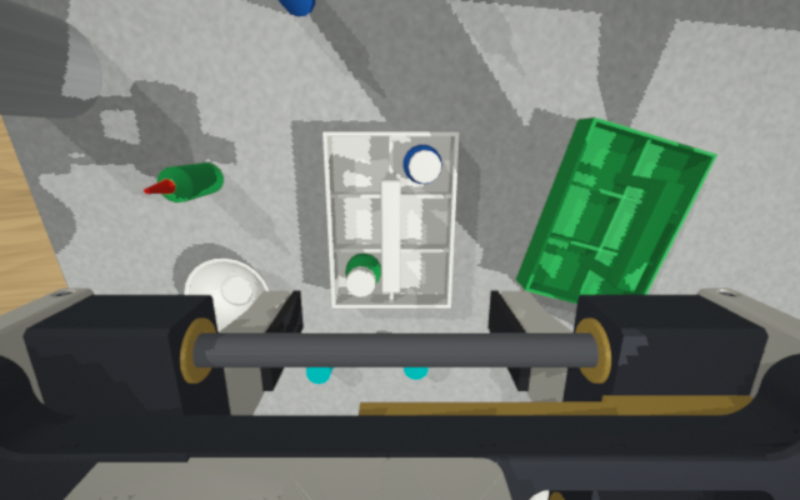

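Close wrist view: the white tray, with bar top from (391,181) to (391,292). Rim corners are at (324,133), (459,132), (452,306), (333,306), and the green tray stands apart at right.

```bash
python3 - <<'E'
from h import *
f=load('w1');T=load('top0')
w=lambda u,v,z:onz(f,u/1.25,v/1.25,z)
a,b=w(391,181,.09),w(391,292,.09);print('bar',a,b,(a+b)/2,np.linalg.norm(a-b),np.degrees(np.arctan2(*(a-b)[1::-1])))
# height from two views: bar ends
print(tri((f,391/1.25,181/1.25),(T,204+267/4-.4,178+138/4-.4)),tri((f,391/1.25,292/1.25),(T,204+112/4-.4,178+128/4-.4)))
c=np.array([w(u,v,.041)for u,v in((324,133),(459,132),(452,306),(333,306))]);print(c.mean(0),np.linalg.norm(c[0]-c[1]),np.linalg.norm(c[1]-c[2]))
v=c[0]+c[1]-c[2]-c[3];print(np.degrees(np.arctan2(v[1],v[0])), np.degrees(-1.680))
g=(a+b)/2;s=np.array([.5750,.2252]);d=g[:2]-s;y=-1.68;print('shift cm',100*(d@[np.cos(y),np.sin(y)]),100*(d@[np.sin(y),-np.cos(y)]))
E
```

```text
bar [0.57281696 0.18143387 0.09      ] [0.58358494 0.27511143 0.09      ] [0.57820095 0.22827265 0.09      ] 0.09429440393210388 -96.55721578623128
(array([0.57259997, 0.17800113, 0.10475443]), [np.float64(0.0017999354113644173), np.float64(0.0017999354113645203)]) (array([0.58320728, 0.27363479, 0.0931553 ]), [np.float64(0.00022076974063254152), np.float64(0.00022076974063242526)])
[0.57765946 0.22811706 0.041     ] 0.1192923135896737 0.1682531357498269
-96.18203103186987 -96.2569095819783
shift cm -0.3403212324991857 -0.2847003992713136
```

servo_tool --targets '[{"angular": [0, 0, 0], "xyz": [-0.34, -0.28, 1.5], "claw": 8.7}, {"angular": [0, 0, 0], "xyz": [0, 0, 2.5], "claw": 8.7}, {"angular": [0, 0, 0], "xyz": [0, 0, 2.5], "claw": 8.7}, {"angular": [0, 0, 0], "xyz": [0, 0, 2.5], "claw": 8.7}, {"angular": [0, 0, 0], "xyz": [0, 0, 2.5], "claw": 8.7}, {"angular": [0, 0, 0], "xyz": [0, 0, 2], "claw": 8.7}, {"angular": [0, 0, 0], "xyz": [0, 0, 2], "claw": 8.7}, {"angular": [0, 0, 0], "xyz": [0, 0, 1], "claw": 8.7}, {"angular": [0, 0, 0], "xyz": [0, 0, 0], "claw": 8.7}, {"angular": [0, 0, 0], "xyz": [0, 0, 0], "claw": 8.7}]'

```text
t: 3.8
eef_pos: [0.5784, 0.229, 0.0839]
ee_rot: [-3.141, -0.0, -1.678]
force: [0.4, 0.3, 0.8]
width: 0.087
gripper_force: 0.0
```

servo_tool --targets '[{"angular": [0, 0, 0], "xyz": [0, 0, 0], "claw": 4}, {"angular": [0, 0, 0], "xyz": [0, 0, 0], "claw": 2.5}, {"angular": [0, 0, 0], "xyz": [0, 0, 0], "claw": 1.2}, {"angular": [0, 0, 0], "xyz": [0, 0, 0], "claw": 0}, {"angular": [0, 0, 0], "xyz": [0, 0, 0], "claw": 0}, {"angular": [0, 0, 0], "xyz": [0, 0, 0], "claw": 0}, {"angular": [0, 0, 0], "xyz": [0, 0, 0], "claw": 0}, {"angular": [0, 0, 0], "xyz": [0, 0, 0], "claw": 0}, {"angular": [0, 0, 0], "xyz": [0, 0, 0], "claw": 0}, {"angular": [0, 0, 0], "xyz": [0, 0, 0], "claw": 0}, {"angular": [0, 0, 0], "xyz": [0, 0, 0], "claw": 0}, {"angular": [0, 0, 0], "xyz": [0, 0, 0], "claw": 0}]' --force 45

```text
t: 5.0
eef_pos: [0.5786, 0.2285, 0.0837]
ee_rot: [-3.141, 0.0, -1.679]
force: [3.4, -0.4, -0.7]
width: 0.0158
gripper_force: 45.0
```

servo_tool --targets '[{"angular": [0, 0, 0], "xyz": [0, 0, -0.3], "claw": 0}, {"angular": [0, 0, 0], "xyz": [0, 0, -0.6], "claw": 0}, {"angular": [0, 0, 0], "xyz": [0, 0, -1], "claw": 0}, {"angular": [0, 0, 0], "xyz": [0, 0, -1.2], "claw": 0}, {"angular": [0, 0, 0], "xyz": [0, 0, -1.2], "claw": 0}, {"angular": [0, 0, 0], "xyz": [0, 0, -1.2], "claw": 0}, {"angular": [0, 0, 0], "xyz": [0, 0, -1.2], "claw": 0}, {"angular": [0, 0, 0], "xyz": [0, 0, -1.2], "claw": 0}, {"angular": [0, 0, 0], "xyz": [0, 0, -1.2], "claw": 0}, {"angular": [0, 0, 0], "xyz": [0, 0, -1.2], "claw": 0}, {"angular": [0, 0, 0], "xyz": [0, 0, -1.2], "claw": 0}, {"angular": [0, 0, 0], "xyz": [0, 0, -1.2], "claw": 0}, {"angular": [0, 0, 0], "xyz": [0, 0, -1.2], "claw": 0}, {"angular": [0, 0, 0], "xyz": [0, 0, -0.8], "claw": 0}, {"angular": [0, 0, 0], "xyz": [0, 0, -0.3], "claw": 0}, {"angular": [0, 0, 0], "xyz": [0, 0, 0], "claw": 0}, {"angular": [0, 0, 0], "xyz": [0, 0, 0], "claw": 0}]'

```text
t: 6.7
eef_pos: [0.5779, 0.2283, 0.233]
ee_rot: [3.141, -0.0, -1.679]
force: [0.3, 0.4, -5.0]
width: 0.0159
gripper_force: 45.0
```

```bash
python3 - <<'E'
from h import *
S=grab('side','s2');W=grab('wrist','w2')
s=monitor.get_state(); print({k:np.round(s[k],4) for k in('t','eef_pos','ee_rot','force','moment')})
cv2.imwrite('pics/v2.png',np.hstack([cv2.resize(S['color'][130:330,200:360],(400,500)),cv2.resize(W['color'][60:300,160:480],(400,300))]) if 0 else np.vstack([cv2.resize(S['color'][140:290,220:420],(600,300)),cv2.resize(W['color'][100:260,160:480],(600,300))]))
E
```

```text
{'t': np.float64(6.8), 'eef_pos': array([0.5779, 0.2282, 0.2328]), 'ee_rot': array([ 3.1406e+00, -7.0000e-04, -1.6793e+00]), 'force': array([ 0.1367,  0.1342, -4.2544]), 'moment': array([ 0.0934, -0.0284, -0.0411])}
```

View pics/v2.png

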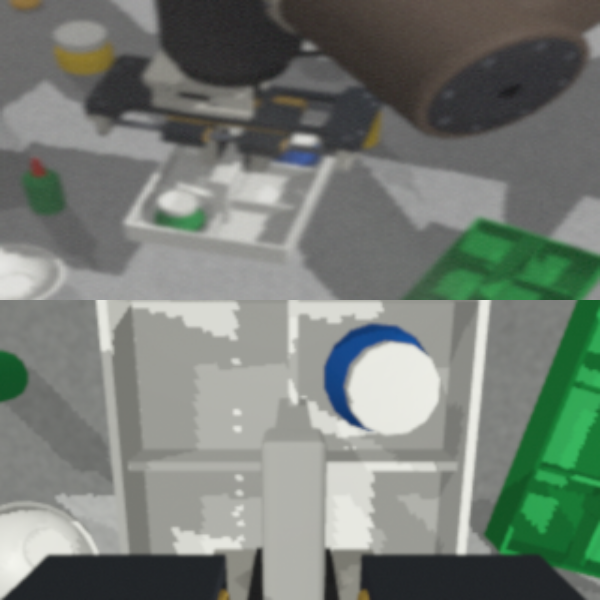

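Both pots stand in the held tray and it is level. I carry it up and turn toward the mat, with the tray trailing, so the wrist camera can see the sockets.

servo_tool --targets '[{"angular": [0, 0, -0.8], "xyz": [0, 0, -0.5], "claw": 0}, {"angular": [0, 0, -1.5], "xyz": [0, 0, -1], "claw": 0}, {"angular": [0, 0, -2], "xyz": [0, 0, -1.5], "claw": 0}, {"angular": [0, 0, -2], "xyz": [0, 0, -1.5], "claw": 0}, {"angular": [0, 0, -2], "xyz": [0, 0, -1.5], "claw": 0}, {"angular": [0, 0, -2], "xyz": [0, 0, -1.5], "claw": 0}, {"angular": [0, 0, -2], "xyz": [0, 0, -1.5], "claw": 0}, {"angular": [0, 0, -1.2], "xyz": [0, 0, -1.5], "claw": 0}, {"angular": [0, 0, -0.8], "xyz": [0, 0, -0.8], "claw": 0}, {"angular": [0, 0, 0], "xyz": [0, 0, -0.4], "claw": 0}, {"angular": [0, 0, 0], "xyz": [0, 0, 0], "claw": 0}]'

```text
t: 7.9
eef_pos: [0.5783, 0.2285, 0.351]
ee_rot: [-3.141, 0.0, -1.43]
force: [0.8, 0.3, -4.6]
width: 0.0157
gripper_force: 45.0
```

servo_tool --targets '[{"angular": [0, 0, 0], "xyz": [0.4, 0.1, 0], "claw": 0}, {"angular": [0, 0, 0], "xyz": [0.9, 0.2, 0], "claw": 0}, {"angular": [0, 0, 0], "xyz": [1.5, 0.35, 0], "claw": 0}, {"angular": [0, 0, 0], "xyz": [1.6, 0.35, 0], "claw": 0}, {"angular": [0, 0, 0], "xyz": [1.6, 0.35, 0], "claw": 0}, {"angular": [0, 0, 0], "xyz": [1.6, 0.35, 0], "claw": 0}, {"angular": [0, 0, 0], "xyz": [1.6, 0.35, 0], "claw": 0}, {"angular": [0, 0, 0], "xyz": [1.6, 0.35, 0], "claw": 0}, {"angular": [0, 0, 0], "xyz": [1.6, 0.35, 0], "claw": 0}, {"angular": [0, 0, 0], "xyz": [1.6, 0.35, 0], "claw": 0}, {"angular": [0, 0, 0], "xyz": [1.6, 0.35, 0], "claw": 0}, {"angular": [0, 0, 0], "xyz": [1.6, 0.35, 0], "claw": 0}, {"angular": [0, 0, 0], "xyz": [1.6, 0.35, 0], "claw": 0}, {"angular": [0, 0, 0], "xyz": [1.6, 0.35, 0], "claw": 0}, {"angular": [0, 0, 0], "xyz": [1.6, 0.35, 0], "claw": 0}, {"angular": [0, 0, 0], "xyz": [1.6, 0.35, 0], "claw": 0}, {"angular": [0, 0, 0], "xyz": [1.6, 0.35, 0], "claw": 0}, {"angular": [0, 0, 0], "xyz": [1.5, 0.3, 0], "claw": 0}, {"angular": [0, 0, 0], "xyz": [0.5, 0.1, 0], "claw": 0}, {"angular": [0, 0, 0], "xyz": [0, 0, 0], "claw": 0}]'

```text
t: 9.9
eef_pos: [0.5576, -0.0502, 0.3505]
ee_rot: [3.142, 0.0, -1.431]
force: [-0.3, 1.1, -4.2]
width: 0.0154
gripper_force: 45.0
```

```bash
python3 - <<'E'
from h import *
W=grab('wrist','w3')
s=monitor.get_state(); print({k:np.round(s[k],4) for k in('t','eef_pos','ee_rot','force','moment','q')})
for X in((.591,-.159,.062),(.504,-.171,.062),(.6095,-.295,.062),(.523,-.306,.062)):print(proj(W,np.array(X)))
E
```

```text
{'t': np.float64(9.95), 'eef_pos': array([ 0.5576, -0.0496,  0.3505]), 'ee_rot': array([-3.1416e+00,  2.0000e-04, -1.4305e+00]), 'force': array([ 0.1539,  0.5569, -3.7248]), 'moment': array([ 0.1164, -0.051 ,  0.0066]), 'q': array([ 2.6080e-01,  1.1850e-01, -7.6000e-02, -2.0000e-04, -1.3763e+00,
       -1.2050e-01])}
(np.float64(302.15519350020907), np.float64(81.16854684370638))
(np.float64(367.87143995926334), np.float64(81.30000277500986))
(np.float64(301.0545826620061), np.float64(-40.8371444994159))
(np.float64(373.3940999985151), np.float64(-39.75846374576986))
```

servo_tool --targets '[{"angular": [0, 0, 0], "xyz": [0.5, 0, 0], "claw": 0}, {"angular": [0, 0, 0], "xyz": [1, 0, 0], "claw": 0}, {"angular": [0, 0, 0], "xyz": [1.5, 0, 0], "claw": 0}, {"angular": [0, 0, 0], "xyz": [1.5, 0, 0], "claw": 0}, {"angular": [0, 0, 0], "xyz": [1.5, 0, 0], "claw": 0}, {"angular": [0, 0, 0], "xyz": [1.5, 0, 0], "claw": 0}, {"angular": [0, 0, 0], "xyz": [1, 0, 0], "claw": 0}, {"angular": [0, 0, 0], "xyz": [0.5, 0, 0], "claw": 0}, {"angular": [0, 0, 0], "xyz": [0, 0, 0], "claw": 0}, {"angular": [0, 0, 0], "xyz": [0, 0, 0], "claw": 0}]'

```text
t: 10.95
eef_pos: [0.5702, -0.1382, 0.3505]
ee_rot: [3.142, 0.0, -1.43]
force: [0.2, 0.3, -4.2]
width: 0.0158
gripper_force: 45.0
```

```bash
python3 - <<'E'
from h import *
W=grab('wrist','w4')
s=monitor.get_state(); print({k:np.round(s[k],4) for k in('t','eef_pos','ee_rot')})
for X in((.591,-.159,.062),(.504,-.171,.062),(.6095,-.295,.062),(.523,-.306,.062)):print(proj(W,np.array(X)))
a=load('w3')['color'][0:110,270:410];b=W['color'][0:110,270:410]
cv2.imwrite('pics/v4.png',cv2.resize(np.vstack([np.hstack([a[50:110],a[50:110]*0])[:, :140],b[:60]]),None,fx=5,fy=5,interpolation=cv2.INTER_CUBIC))
E
```

```text
{'t': np.float64(11.0), 'eef_pos': array([ 0.5702, -0.1381,  0.3506]), 'ee_rot': array([-3.1416e+00,  2.0000e-04, -1.4294e+00])}
(np.float64(303.2487783601175), np.float64(148.11983117853146))
(np.float64(365.0211156998033), np.float64(148.29871573081797))
(np.float64(302.44718248821334), np.float64(41.017866357624996))
(np.float64(370.00752284948607), np.float64(42.03495279094514))
```

View pics/v4.png

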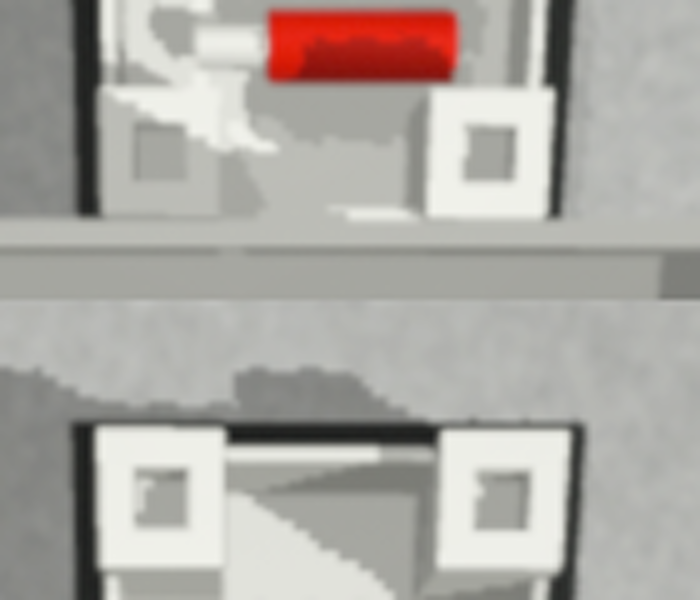

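Upper half: the near sockets at crop (160,151) and (490,152). Lower half: the far sockets at (161,498) and (503,500). Computing the centre and axis.

```bash
python3 - <<'E'
from h import *
A=load('w3');B=load('w4')
for z in(.062,):
    n1=onz(A,270+160.5/5-.4,50+151.5/5-.4,z);n2=onz(A,270+490/5-.4,50+152.5/5-.4,z)
    f1=onz(B,270+161.5/5-.4,198/5-.4,z);f2=onz(B,270+503.5/5-.4,200.3/5-.4,z)
    print(n1,n2,f1,f2)
    c=(n1+n2+f1+f2)/4;v=f1+f2-n1-n2;w=n2+f2-n1-f1
    print('c',c,np.linalg.norm(v)/2,np.linalg.norm(w)/2,np.degrees(np.arctan2(v[1],v[0])),np.degrees(np.arctan2(w[1],w[0]))+90)
    # near-edge mid using nominal half length
    u=v/np.linalg.norm(v);print((n1+n2)/2+u*.069,(f1+f2)/2-u*.069)
T=load('top0');lo=[(489,92),(517,228),(701,58),(730,192)]
for (a,b),(g,x,y) in zip(lo,((A,270+160.5/5-.4,50+151.5/5-.4),(A,270+490/5-.4,50+152.5/5-.4),(B,270+161.5/5-.4,198/5-.4),(B,270+503.5/5-.4,200.3/5-.4))):
    print(tri((T,382+(a-400)/4-.4,182+b/4-.4),(g,x,y)))
# near/far same post height by wrist: w4 posts vs arm
p=np.array([.5702,-.1381]);y=-1.4300;d=c[:2]-p
print('shift',100*(d@[np.cos(y),np.sin(y)]),100*(d@[np.sin(y),-np.cos(y)]))
E
```

```text
[ 0.59179971 -0.16048501  0.062     ] [ 0.50463986 -0.17242164  0.062     ] [ 0.61046467 -0.29699496  0.062     ] [ 0.5231538  -0.30876609  0.062     ]
c [ 0.55751451 -0.23466692  0.062     ] 0.13768786061637817 0.08803705569425849 -82.24071500080511 -82.26182223012262
[ 0.55753558 -0.23482157  0.062     ] [ 0.55749344 -0.23451228  0.062     ]
(array([ 0.59215782, -0.16084369,  0.05691745]), [np.float64(9.25028996632948e-05), np.float64(9.250289966322719e-05)])
(array([ 0.50433979, -0.17262628,  0.05987398]), [np.float64(3.419247559810858e-05), np.float64(3.419247559812304e-05)])
(array([ 0.61070706, -0.29737248,  0.05973809]), [np.float64(0.00010626566902288512), np.float64(0.0001062656690231825)])
(array([ 0.52354583, -0.30807714,  0.06251823]), [np.float64(0.0006355219348846257), np.float64(0.0006355219348846451)])
shift 9.383117714913546 2.6111352999043755
```

servo_tool --targets '[{"angular": [0, 0, 0], "xyz": [0.5, 0.15, 0], "claw": 0}, {"angular": [0, 0, 0], "xyz": [1, 0.28, 0.5], "claw": 0}, {"angular": [0, 0, 0], "xyz": [1.4, 0.38, 1], "claw": 0}, {"angular": [0, 0, 0], "xyz": [1.5, 0.4, 1.5], "claw": 0}, {"angular": [0, 0, 0], "xyz": [1.5, 0.4, 1.5], "claw": 0}, {"angular": [0, 0, 0], "xyz": [1.5, 0.4, 1.5], "claw": 0}, {"angular": [0, 0, 0], "xyz": [1.2, 0.35, 1.5], "claw": 0}, {"angular": [0, 0, 0.3], "xyz": [0.58, 0.2, 1.5], "claw": 0}, {"angular": [0, 0, 0], "xyz": [0.2, 0.05, 1.5], "claw": 0}, {"angular": [0, 0, 0], "xyz": [0, 0, 1.5], "claw": 0}, {"angular": [0, 0, 0], "xyz": [0, 0, 1.5], "claw": 0}, {"angular": [0, 0, 0], "xyz": [0, 0, 1.5], "claw": 0}, {"angular": [0, 0, 0], "xyz": [0, 0, 1.5], "claw": 0}, {"angular": [0, 0, 0], "xyz": [0, 0, 1.2], "claw": 0}, {"angular": [0, 0, 0], "xyz": [0, 0, 0.8], "claw": 0}, {"angular": [0, 0, 0], "xyz": [0, 0, 0.4], "claw": 0}, {"angular": [0, 0, 0], "xyz": [0, 0, 0], "claw": 0}, {"angular": [0, 0, 0], "xyz": [0, 0, 0], "claw": 0}, {"angular": [0, 0, 0], "xyz": [0, 0, 0], "claw": 0}]'

```text
t: 12.9
eef_pos: [0.5581, -0.235, 0.1623]
ee_rot: [-3.14, -0.0, -1.435]
force: [-0.6, 0.4, -4.3]
width: 0.0158
gripper_force: 45.0
```

```bash
python3 - <<'E'
from h import *
s=monitor.get_state(); print({k:np.round(s[k],4) for k in('t','eef_pos','ee_rot','force','moment')})
E
```

```text
{'t': np.float64(12.9), 'eef_pos': array([ 0.5581, -0.235 ,  0.1623]), 'ee_rot': array([-3.1403e+00, -5.0000e-04, -1.4346e+00]), 'force': array([-0.565 ,  0.4072, -4.2518]), 'moment': array([ 0.0496, -0.0197, -0.031 ])}
```

servo_tool --targets '[{"angular": [0, 0, 0], "xyz": [0, 0, 0.5], "claw": 0}, {"angular": [0, 0, 0], "xyz": [0, 0, 0.4], "claw": 0}, {"angular": [0, 0, 0], "xyz": [0, 0, 0.3], "claw": 0}, {"angular": [0, 0, 0], "xyz": [0, 0, 0.2], "claw": 0}, {"angular": [0, 0, 0], "xyz": [0, 0, 0.1], "claw": 0}, {"angular": [0, 0, 0], "xyz": [0, 0, 0.1], "claw": 0}, {"angular": [0, 0, 0], "xyz": [0, 0, 0.1], "claw": 0}, {"angular": [0, 0, 0], "xyz": [0, 0, 0], "claw": 0}]'

```text
t: 13.7
eef_pos: [0.5576, -0.2349, 0.1445]
ee_rot: [3.142, 0.0, -1.435]
force: [0.2, 0.2, -4.2]
width: 0.0155
gripper_force: 45.0
```

servo_tool --targets '[{"angular": [0, 0, 0], "xyz": [0, 0, 0.1], "claw": 0}, {"angular": [0, 0, 0], "xyz": [0, 0, 0.1], "claw": 0}, {"angular": [0, 0, 0], "xyz": [0, 0, 0], "claw": 0}]'

```text
t: 14.0
eef_pos: [0.5575, -0.2349, 0.1424]
ee_rot: [3.141, 0.0, -1.435]
force: [0.4, -0.4, -4.2]
width: 0.0154
gripper_force: 45.0
```

No contact 3 mm below the post tops, so the lugs are in the sockets. Lowering gently.

servo_tool --targets '[{"angular": [0, 0, 0], "xyz": [0, 0, 0.1], "claw": 0}, {"angular": [0, 0, 0], "xyz": [0, 0, 0.1], "claw": 0}, {"angular": [0, 0, 0], "xyz": [0, 0, 0.1], "claw": 0}, {"angular": [0, 0, 0], "xyz": [0, 0, 0], "claw": 0}]'

```text
t: 14.4
eef_pos: [0.5575, -0.2349, 0.1394]
ee_rot: [3.141, 0.0, -1.435]
force: [0.6, 0.3, -4.7]
width: 0.0159
gripper_force: 45.0
```

servo_tool --targets '[{"angular": [0, 0, 0], "xyz": [0, 0, 0.1], "claw": 0}, {"angular": [0, 0, 0], "xyz": [0, 0, 0.1], "claw": 0}, {"angular": [0, 0, 0], "xyz": [0, 0, 0], "claw": 0}]'

```text
t: 14.7
eef_pos: [0.5575, -0.2349, 0.1374]
ee_rot: [3.141, 0.0, -1.435]
force: [0.2, -0.5, -4.1]
width: 0.0156
gripper_force: 45.0
```

servo_tool --targets '[{"angular": [0, 0, 0], "xyz": [0, 0, 0.05], "claw": 0}, {"angular": [0, 0, 0], "xyz": [0, 0, 0.05], "claw": 0}, {"angular": [0, 0, 0], "xyz": [0, 0, 0.05], "claw": 0}, {"angular": [0, 0, 0], "xyz": [0, 0, 0], "claw": 0}, {"angular": [0, 0, 0], "xyz": [0, 0, 0], "claw": 0}]'

```text
t: 15.2
eef_pos: [0.5576, -0.2349, 0.1361]
ee_rot: [-3.142, -0.0, -1.435]
force: [0.4, 0.3, -4.7]
width: 0.016
gripper_force: 45.0
```

servo_tool --targets '[{"angular": [0, 0, 0], "xyz": [0, 0, 0.05], "claw": 0}, {"angular": [0, 0, 0], "xyz": [0, 0, 0.03], "claw": 0}, {"angular": [0, 0, 0], "xyz": [0, 0, 0], "claw": 0}, {"angular": [0, 0, 0], "xyz": [0, 0, 0], "claw": 0}]'

```text
t: 15.6
eef_pos: [0.5576, -0.235, 0.1354]
ee_rot: [-3.141, -0.0, -1.435]
force: [-0.6, 0.3, -3.2]
width: 0.0157
gripper_force: 45.0
```

servo_tool --targets '[{"angular": [0, 0, 0], "xyz": [0, 0, 0.03], "claw": 0}, {"angular": [0, 0, 0], "xyz": [0, 0, 0.03], "claw": 0}, {"angular": [0, 0, 0], "xyz": [0, 0, 0], "claw": 0}, {"angular": [0, 0, 0], "xyz": [0, 0, 0], "claw": 0}]'

```text
t: 16.0
eef_pos: [0.5579, -0.2351, 0.1354]
ee_rot: [-3.141, -0.001, -1.435]
force: [-1.7, 0.8, 5.0]
width: 0.0161
gripper_force: 45.0
```

Firm contact at the home height (5 N up, so the tray's weight is carried). Releasing.

servo_tool --targets '[{"angular": [0, 0, 0], "xyz": [0, 0, 0], "claw": 0}, {"angular": [0, 0, 0], "xyz": [0, 0, 0], "claw": 0}, {"angular": [0, 0, 0], "xyz": [0, 0, 0], "claw": 2}, {"angular": [0, 0, 0], "xyz": [0, 0, 0], "claw": 3}, {"angular": [0, 0, 0], "xyz": [0, 0, 0], "claw": 4}, {"angular": [0, 0, 0], "xyz": [0, 0, 0], "claw": 5}, {"angular": [0, 0, 0], "xyz": [0, 0, 0], "claw": 5}, {"angular": [0, 0, 0], "xyz": [0, 0, 0], "claw": 5}]' --force 10

```text
t: 16.8
eef_pos: [0.5576, -0.2349, 0.1346]
ee_rot: [3.141, 0.0, -1.435]
force: [0.7, -0.4, -0.5]
width: 0.049
gripper_force: 0.0
```

servo_tool --targets '[{"angular": [0, 0, 0], "xyz": [0, 0, -0.5], "claw": 5}, {"angular": [0, 0, 0], "xyz": [0, 0, -1], "claw": 5}, {"angular": [0, 0, 0], "xyz": [0, 0, -2], "claw": 5}, {"angular": [0, 0, 0], "xyz": [0, 0, -2], "claw": 5}, {"angular": [0, 0, 0], "xyz": [0, 0, -2], "claw": 5}, {"angular": [0, 0, 0], "xyz": [0, 0, -2], "claw": 5}, {"angular": [0, 0, 0], "xyz": [0, 0, -2], "claw": 5}, {"angular": [0, 0, 0], "xyz": [0, 0, -1], "claw": 5}, {"angular": [0, 0, 0], "xyz": [0, 0, 0], "claw": 5}, {"angular": [0, 0, 0], "xyz": [0, 0, 0], "claw": 5}]'

```text
t: 17.8
eef_pos: [0.5573, -0.2347, 0.2592]
ee_rot: [3.141, 0.0, -1.435]
force: [0.5, 0.2, -1.0]
width: 0.0497
gripper_force: 0.0
```

```bash
python3 - <<'E'
from h import *
S=grab('side','s5');W=grab('wrist','w5')
cv2.imwrite('pics/v5.png',np.vstack([cv2.resize(S['color'][80:200,240:440],(500,300),interpolation=cv2.INTER_CUBIC),cv2.resize(W['color'][50:290,120:520],(500,300))]))
E
```

```text
(no output)
```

View pics/v5.png

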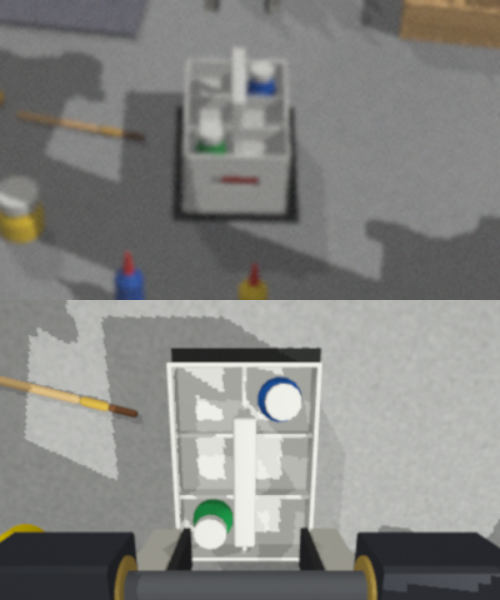

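The tray sits square and seated on the lower tray, with the bar at crop (244,480) and both pots upright in their corners. The bystanders have not moved.

```bash
python3 -c "
from h import *
print(order.job_done())"
```

```text
the job is handed in; nothing more can be done
None
```

The tray is stacked with all four lugs home (bar at about 0.132 m), both pots upright, the gripper clear and the bystanders in view undisturbed; handed in at about 18 s of the 72 s, with no verdict returned.

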